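# Snap the lid onto the tub of hose fittings

## Robot

A 6-joint arm with a two-finger parallel gripper is mounted at the origin on the work surface. World frame = base frame: x ahead of the robot, y to its left, z up, the work surface at z = 0. Lengths are in m, angles in rad, forces in N, time in s.
With the tool pointing down it reaches from about 0.35 to 0.975 m from the base axis. Payload 4.9 kg.
Tool frame: the origin (TCP) lies between the finger pads; the fingertips stand 22 mm ahead of it and the grasp point (between the pads) lies 3 mm ahead of it; z points along the fingers, y is the line along which they close (so a half turn about z gives the same grasp; the last joint's range is limited). The gripper opens to 85 mm and grips with 20 to 120 N. Pads are 22 mm wide; open, the fingers measure 114 mm over their backs; the gripper's body (76 mm by 85 mm) begins 54 mm behind the grasp point. The pads swing forward as they close: fully open they stand 13 mm farther back than shut.
Start: joints at [1.16, 0.053, 1.613, -0, 1.476, -0.119], TCP at [0.18, 0.599, 0.253] pointing down, gripper open.
Joint ranges: [-3.01, 3.01], [-1.01, 2.22], [0.06, 2.58], [-1.02, 4.17], [0.09, 2.62], [-3.14, 3.14]. Speed limits (rad/s): [2.57, 2.57, 3.14, 3.14, 3.14, 3.14].

## Interface

Orientations are given as a unit quaternion [w, x, y, z].
In Python, from plant import state, grab_frame, get_calibration, job_done, recognise, regions_of gives the robot as it stands.
- The arm moves only by the tool apply_moves, never from a script. Its argument "targets" is a list of rows, each an object with "translation": the shift along the tool's x, y, z normalised to -1 to 1, where 1 is 100 mm, a list of three; "twist": the turn about the tool's z normalised to -1 to 1, where 1 is 0.1 rad; "hand": the opening, from 0 (shut) to 1 (fully open). A call has 1 to 8 rows; each row shifts and turns the commanded pose from where the row before left it, along the tool's axes as they then stand; what a row does not reach is not made up. A row lasts 1/10 s, in which the tool goes at most 50 mm and 8.59 degrees, less where a joint would pass 70% of its speed; a pose out of reach is approached as far as the arm can. A call with a number of a shift or a turn outside -1 to 1 is refused whole. A call with a gripper value outside its range is refused whole. The fingers move at their own pace and stop on an object; the grip force is fixed at half the most. Time passes only in rows, so rows that do not move let the fingers close. It gives the time, the measured TCP pose, the force, the opening and the grip force at its end, in the units of the state.
- state(): the state, without advancing time (a new reading comes with each control period).
- grab_frame(name): name is "scene" or "side" or "wrist"; returns the picture (384x512x3 uint8, red, green, blue); there is no depth.
- get_calibration(name): a dict with "camera_matrix" (3x3 intrinsics, pixels), "D" ([k1, k2, p1, p2, k3] as OpenCV has them; the pictures are not rectified), "pose" (4x4, takes a point from camera to world coordinates). Camera axes: x right, y up, looking along -z (the intrinsics and any distortion apply to the point x, -y, -z); pixel columns grow to the right and rows downward; lengths in m; the calibration is good to about 2 mm. A picture is of the moment at which its call begins: read the wrist's pose just before it. get_calibration takes no time and is no camera call; for the wrist camera it gives the pose at the moment of the call.
- job_done(): hands the job in; it is judged then, once.
Trained networks look in the newest picture that a camera, given by its name, has taken for a name from the list of things; names that differ only in an ending like _2 or _b are one class to them, and where a whole thing is asked for, a point or a joint stands for the part that bears it (a point fixed in the world has none). Each returns a list of dicts, best first, with "score" (0 to 1); they miss things now and then, are a little off and sometimes report something else, mostly with a low value. They report only what shows in the picture. A call takes as long as a camera call. They do not tell look-alikes from the thing itself.
- recognise(camera, query): "point" ([x, y, z] in m, in world coordinates, good to about 4 mm: the middle of the surface that is visible of it).
- regions_of(camera, query): "pixels" (384x512 bool, what is visible of it).
The state is a dict: "time": time; "joint_pos": joint angles; "joint_vel": joint speeds; "joint_efforts": joint torques, N m; "tool_pos": TCP position; "tool_rot": TCP orientation; "contact_force": force on the tool from outside, world axes, zero at the start; "ft_torque": the same for the moment, N m; "gripper_width": opening from 0.0 (shut) to 1.0 (fully open); "grasp_force": force on a finger pad.
Only numpy, scipy, OpenCV 4.12 (cv2) and the standard library are available. Lean on these libraries where they do the work, as an engineer would, in place of code of your own. Each camera call takes 0.05 s, during which the arm holds its last target. There are 200 camera calls.

## Task

Close the tub of hose fittings on the workshop bench: pick up the oblong lid that fits it (the larger of the two), set it on the tub, and press it down until both end clips have snapped over it and it sits level and fully home on the rim. Press it on rather than dropping it, then let go; leave the smaller lid where it lies.

Things in the scene. Friction and masses are not known exactly. Their poses are not given: they have to be found in the camera images.
- tub: Open oblong blue tub full of steel fittings (below 36 mm), fixed to the bench. Outside 124 (x) x 94 (y) x 70 mm high, walls 3 mm. Origin: centre of its underside; x along the long side. In the middle of each short end a sprung clip, 99 mm high, hooks over the lid's edge; its sloping inner face gives way outwards as the lid is pushed down. Snapping takes about 5 N, 10 N off centre.
- lid: The lid that fits: blue plastic, 0.12 kg, plate 136 (x) x 104 (y) x 4 mm, under it a tapered plug 24 mm deep with 5 mm play in the tub's mouth. Origin: centre of the plug's underside, on which it lies on the bench. It goes on with its x along the tub's x, either way round. Fully home its origin is 46 mm above the tub's; merely laid on the clips it stays some 13 mm higher.
- lid_grip (a point): Centre of the upright grip bar on top of the lid, 42 mm above the lid's origin, axes as the lid's. The bar is 50 mm long (x), 20 mm wide (y) and 28 mm high; its top is 56 mm and the plate's top 28 mm above the lid's origin. Grip it across its width (y) from above.
- small_lid: A smaller, spare lid of the same blue plastic and make, for another tub: plate 84 x 72 mm, same grip bar. Not to be moved. Origin: centre of its underside.
Mind the look-alikes: they are no part of the job. Leave any green, orange or pink look-alike of the lid alone.

How it is judged:
By the outcome, as a careful person would: the job done as asked, in the order asked, and still so for the second after the job is handed in, with the robot touching nothing.
It also fails if it takes over 38 s, if anything falls off the work surface, if the arm or the gripper's body presses on something with over 40 N, if the wrist force passes 120 N, or if a joint passes its speed limit or range.

## Working session

There is one attempt and no reset: what is moved stays moved. The work goes in short steps, Python scripts to look and compute and a tool call to move; the robot and the scene stay as the last step left them, time stands still between calls to the robot, and variables do not carry over. Pictures are saved under pics/ and viewed, at most 10 in all, crops included, and the job is handed in when it is done.

Besides the shell and the picture viewer there is one more tool, called after ">>>" as a command line: name --argument value ..., lists and objects as JSON in quotes. apply_moves: Moves the arm, as the interface text tells. Its arguments: {"type":"object","properties":{"targets":{"type":"array"}},"required":["targets"]}

```bash
mkdir -p pics
python3 - <<'E'
from plant import *
import cv2,numpy as np
a=[]
for c in("scene","side"):
    f=grab_frame(c); a.append(f)
    for q in("tub","lid","small_lid","lid_grip"):
        for r in recognise(c,q): print(c,q,round(r["score"],2),np.round(r["point"],3))
        if q!="lid_grip":
            for r in regions_of(c,q):
                ys,xs=np.nonzero(r["pixels"]); print("   reg",round(r["score"],2),len(xs),xs.mean().round(),ys.mean().round(),f[r["pixels"]].mean(0).round())
    cv2.imwrite(f"pics/{c}.png",f[...,::-1])
s=state();print(s["time"],s["tool_pos"],s["tool_rot"],s["gripper_width"])
E
```

```text
scene tub 0.84 [ 0.591 -0.003  0.034]
   reg 0.79 1967 278.0 202.0 [50. 55. 77.]
scene lid 0.73 [ 0.36  -0.163  0.029]
scene lid 0.66 [ 0.541 -0.281  0.029]
scene lid 0.64 [ 0.743 -0.244  0.026]
   reg 0.96 2038 234.0 292.0 [ 53. 124.  62.]
   reg 0.75 1687 186.0 240.0 [ 49.  77. 146.]
   reg 0.75 1198 191.0 175.0 [183. 100.  39.]
   reg 0.56 1371 116.0 203.0 [183. 112. 135.]
scene small_lid 0.73 [0.553 0.281 0.028]
   reg 0.79 466 340.0 151.0 [ 46.  71. 133.]
scene lid_grip 0.85 [ 0.362 -0.162  0.033]
scene lid_grip 0.71 [ 0.746 -0.243  0.03 ]
scene lid_grip 0.6 [ 0.546 -0.275  0.028]
scene lid_grip 0.57 [ 0.323 -0.389  0.032]
side tub 0.82 [ 0.595 -0.016  0.042]
   reg 0.75 1625 270.0 182.0 [ 30.  57. 102.]
side lid 0.86 [ 0.354 -0.169  0.031]
side lid 0.67 [ 0.725 -0.257  0.026]
side lid 0.63 [ 0.312 -0.398  0.023]
side lid 0.61 [ 0.53  -0.288  0.029]
   reg 0.96 1181 216.0 235.0 [215. 118.  11.]
   reg 0.75 1838 235.0 296.0 [217. 131. 163.]
   reg 0.71 1102 348.0 218.0 [ 25. 131.  57.]
   reg 0.67 1184 293.0 243.0 [ 27.  83. 170.]
side small_lid 0.63 [0.541 0.273 0.029]
   reg 0.9 391 222.0 149.0 [ 39.  77. 139.]
side lid_grip 0.96 [ 0.351 -0.169  0.025]
side lid_grip 0.77 [ 0.726 -0.252  0.032]
side lid_grip 0.68 [ 0.314 -0.401  0.029]
0.8 [0.17978878 0.59858343 0.25333687] [1.02391262e-05 1.45362147e-01 9.89378514e-01 3.60272841e-05] 0.997243063409358
```

View pics/scene.png

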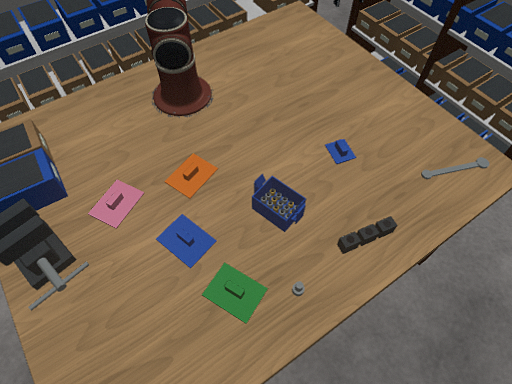

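View pics/side.png

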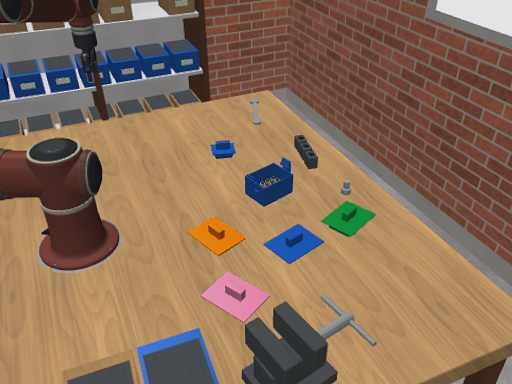

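The candidates for the lid in the scene picture are:
- blue large (186,240)
- blue small (340,151), the spare
- green (234,292)
- orange (191,175)
- pink (116,203)

I choose the large blue one at (186,240), about (0.54,-0.28). The tub is at (278,202). Next I check it in a crop and estimate the yaws.

```bash
cat > h.py <<'E'
from plant import *
import cv2,numpy as np
from scipy.spatial.transform import Rotation as R
def plane(cal,px,z):
    K=np.array(cal["camera_matrix"]);T=np.array(cal["pose"])
    u=cv2.undistortPoints(np.float64(px).reshape(-1,1,2),K,np.array(cal["D"])).reshape(-1,2)
    d=np.c_[u[:,0],-u[:,1],-np.ones(len(u))]@T[:3,:3].T; o=T[:3,3]
    return (o+d*((z-o[2])/d[:,2])[:,None])[:,:2]
def rect(cal,mask,z):
    c=max(cv2.findContours(mask.astype(np.uint8),cv2.RETR_EXTERNAL,cv2.CHAIN_APPROX_NONE)[0],key=cv2.contourArea)
    p=plane(cal,c,z)
    (x,y),(w,h),a=cv2.minAreaRect((p*1000).astype(np.float32))
    if h>w: w,h,a=h,w,a+90
    return np.round([x,y,w,h],1),round((a+90)%180-90,1)  # long-axis angle deg
def tool(): 
    s=state(); q=s["tool_rot"]; return np.array(s["tool_pos"]),R.from_quat([q[1],q[2],q[3],q[0]])
def go(target,yaw=None):
    """shift in tool axes (units of 100mm) and twist (deg) so that tool y is across long axis 'yaw' deg"""
    p,r=tool(); m=r.as_matrix()
    xa=np.degrees(np.arctan2(m[1,0],m[0,0]))
    d=m.T@(np.array(target)-p)*10
    print("tool",p.round(4),"tool x dir deg",round(xa,1),"shift",d.round(3))
    if yaw is not None:
        t=-(yaw-xa); t=(t+90)%180-90; print("twist deg",round(t,2),"rad",round(np.radians(t),3),"j6",state()["joint_pos"][5])
E
python3 - <<'E'
from h import *
out=[]
for c in("scene","side"):
    f=grab_frame(c); cal=get_calibration(c)
    for q,z in(("lid",.026),("tub",.07)):
        for r in regions_of(c,q):
            m=r["pixels"];col=f[m].mean(0)
            if q=="tub" or (col[2]>1.5*col[1] and col[2]>1.5*col[0]):
                print(c,q,rect(cal,m,z))
                ys,xs=np.nonzero(m);x,y=int(xs.mean()),int(ys.mean())
                out.append(cv2.resize(f[y-50:y+50,x-65:x+65],None,fx=3,fy=2.9,interpolation=2))
cv2.imwrite("pics/crop.png",np.vstack([np.hstack(out[:2]),np.hstack(out[2:4])])[...,::-1])
go([.541,-.281,.25],0)
print(state()["joint_pos"])
p,r=tool();w=get_calibration("wrist");T=np.array(w["pose"]);print("cam in tool",r.as_matrix().T@(T[:3,3]-p),(r.as_matrix().T@T[:3,:3]).round(2),w["camera_matrix"])
E
```

```text
scene lid (array([ 539.1, -278.2,  137.1,  107.1]), 16.0)
scene tub (array([598.8, -14.5, 186.1, 129. ]), 12.9)
side lid (array([ 537.1, -275.4,  140.7,  107.6]), 16.5)
side tub (array([596.4, -33.3, 237.8, 162.5]), 17.2)
tool [0.1798 0.5986 0.2533] tool x dir deg 163.3 shift [-5.99  -7.385  0.033]
twist deg -16.72 rad -0.292 j6 -0.11897933386452915
[ 1.16000540e+00  5.26992897e-02  1.61287582e+00  1.21269693e-05
  1.47599437e+00 -1.18979334e-01]
cam in tool [ 0.07439236  0.00064538 -0.12169916] [[-0.    0.96  0.29]
 [ 1.    0.   -0.  ]
 [-0.    0.29 -0.96]] [[338.84572498   0.         256.61454233]
 [  0.         338.84572498 194.12219124]
 [  0.           0.           1.        ]]
```

View pics/crop.png

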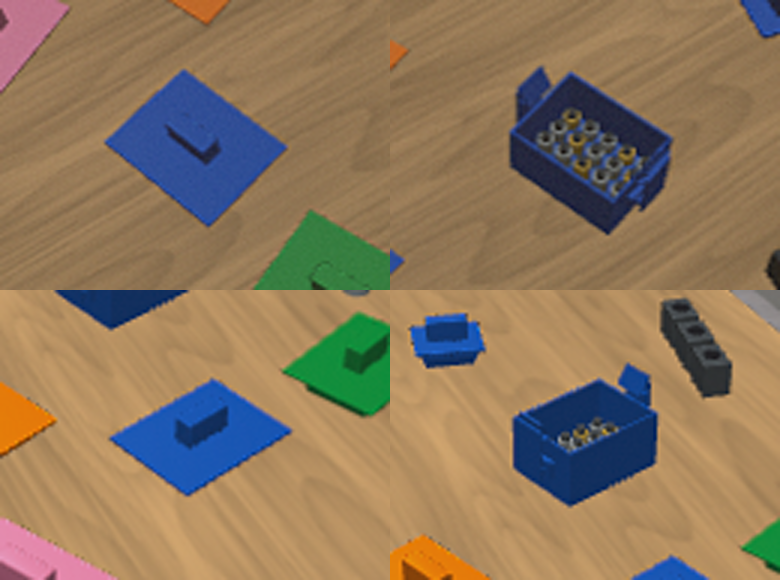

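The crops confirm it. The large lid (plate about 137x107, yaw about 16°) is the blue one at scene (186,240), and the tub at (278,202) has its clips on the short ends. I turn first, then go over the tub for a wrist look.

>>> apply_moves --targets '[{"translation": [0, 0, -0.13], "twist": -0.96, "hand": 1}, {"translation": [0, 0, -0.13], "twist": -0.96, "hand": 1}, {"translation": [0, 0, -0.13], "twist": -0.96, "hand": 1}, {"translation": [0, 0, -0.13], "twist": -0.96, "hand": 1}, {"translation": [0, 0, -0.13], "twist": -0.96, "hand": 1}, {"translation": [0, 0, -0.13], "twist": -0.96, "hand": 1}]'

```text
time: 1.7
tool_pos: [0.1798, 0.5985, 0.3318]
tool_rot: [0.0, -0.144, 0.99, -0.0]
contact_force: [-0.2, 0.2, 0.6]
gripper_width: 0.998
grasp_force: 0.0
```

>>> apply_moves --targets '[{"translation": [-0.14, -0.43, 0], "twist": 0, "hand": 1}, {"translation": [-0.14, -0.43, 0], "twist": 0, "hand": 1}, {"translation": [-0.14, -0.43, 0], "twist": 0, "hand": 1}, {"translation": [-0.14, -0.43, 0], "twist": 0, "hand": 1}, {"translation": [-0.14, -0.43, 0], "twist": 0, "hand": 1}, {"translation": [-0.14, -0.43, 0], "twist": 0, "hand": 1}, {"translation": [-0.14, -0.43, 0], "twist": 0, "hand": 1}, {"translation": [-0.14, -0.43, 0], "twist": 0, "hand": 1}]'

```text
time: 2.5
tool_pos: [0.3844, 0.2982, 0.3316]
tool_rot: [0.0, -0.142, 0.99, 0.0]
contact_force: [1.5, -0.9, 0.1]
gripper_width: 1.001
grasp_force: 0.0
```

>>> apply_moves --targets '[{"translation": [-0.14, -0.43, 0], "twist": 0, "hand": 1}, {"translation": [-0.14, -0.43, 0], "twist": 0, "hand": 1}, {"translation": [-0.14, -0.43, 0], "twist": 0, "hand": 1}, {"translation": [-0.14, -0.43, 0], "twist": 0, "hand": 1}, {"translation": [-0.14, -0.43, 0], "twist": 0, "hand": 1}, {"translation": [-0.14, -0.43, 0], "twist": 0, "hand": 1}, {"translation": [-0.14, -0.43, 0], "twist": 0, "hand": 1}, {"translation": [0, 0, 0], "twist": 0, "hand": 1}]'

```text
time: 3.3
tool_pos: [0.564, 0.0341, 0.3306]
tool_rot: [-0.0, -0.139, 0.99, -0.001]
contact_force: [-1.0, 0.6, 0.6]
gripper_width: 1.001
grasp_force: 0.0
```

Run:
```python
from h import *
cal=get_calibration("wrist");f=grab_frame("wrist")
for r in regions_of("wrist","tub"):
    m=r["pixels"];print(r["score"],m.sum(),rect(cal,m,.07));
cv2.imwrite("pics/w1.png",f[...,::-1])
go([.538,-.277,.25],16)
print(state()["time"],state()["joint_pos"])
```

```text
0.97 9851 (array([600.1,   2.9, 169.1,  94.6]), 15.6)
tool [0.5624 0.0375 0.3309] tool x dir deg -163.8 shift [ 1.11  -2.953  0.808]
twist deg 0.17 rad 0.003 j6 -1.9187144863207182
3.4 [-6.56602706e-02 -1.27158329e-01  1.66005984e+00  3.66097634e-04
  1.60967542e+00 -1.91871449e+00]
```

View pics/w1.png

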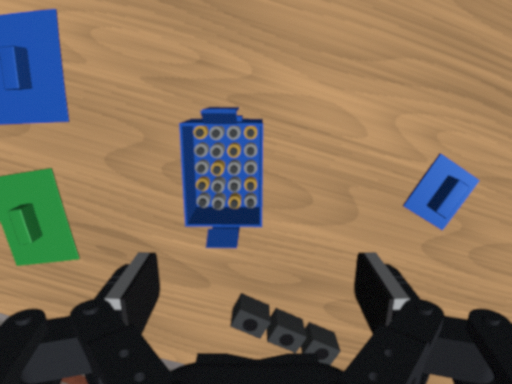

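The picture shows the tub at rim corners of roughly (180,122) to (262,226), with the clips at the top (220,112) and bottom (223,237). I rectify it onto the rim plane to get the centre.

```bash
cat >> h.py <<'E'
def topdown(cal,f,z,c,yaw,s=4,W=800,H=600):
    a=np.radians(yaw);u,v=np.meshgrid((np.arange(W)-W/2)/s/1000,(H/2-np.arange(H))/s/1000)
    P=np.c_[c[0]+u.ravel()*np.cos(a)-v.ravel()*np.sin(a),c[1]+u.ravel()*np.sin(a)+v.ravel()*np.cos(a),np.full(u.size,z)]
    T=np.linalg.inv(np.array(cal["pose"]));q=P@T[:3,:3].T+T[:3,3];q[:,1:]*=-1
    px,_=cv2.projectPoints(q,np.zeros(3),np.zeros(3),np.array(cal["camera_matrix"]),np.array(cal["D"]))
    m=px.reshape(H,W,2).astype(np.float32)
    return cv2.remap(f,m[...,0],m[...,1],cv2.INTER_CUBIC)
E
python3 - <<'E'
from h import *
cal=get_calibration("wrist");f=cv2.imread("pics/w1.png")
t=topdown(cal,f,.07,(.6,.003),15.6)
for i in range(0,800,100): cv2.line(t,(i,0),(i,600),(255,255,255),1)
for i in range(0,600,100): cv2.line(t,(0,i),(800,i),(255,255,255),1)
cv2.imwrite("pics/t1.png",t)
E
```

```text
(no output)
```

View pics/t1.png

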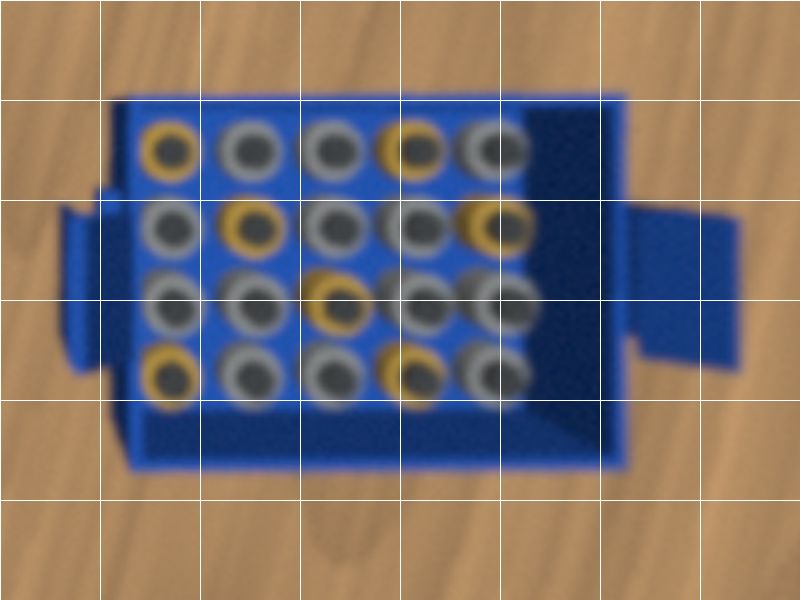

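The arm was still settling at that frame, so I measure again now that it is static. The rim matches 124x94.

```bash
cat >> h.py <<'E'
def fitrect(t,mask,s=4):
    pass
E
python3 - <<'E'
from h import *
cal=get_calibration("wrist");f=grab_frame("wrist");print(state()["tool_pos"])
t=topdown(cal,f,.07,(.5945,.004),15.8)
hsv=cv2.cvtColor(t,cv2.COLOR_RGB2HSV);m=(hsv[...,0]>100)&(hsv[...,0]<130)&(hsv[...,1]>120)
# outer edges: along rows/cols away from clips and inclined walls
ys=np.array([[np.nonzero(m[:,x])[0].min(),np.nonzero(m[:,x])[0].max()] for x in range(180,600,20)])
print("top/bot left",ys[:3].mean(0),"right",ys[-3:].mean(0),"mean",ys.mean(0))
xr=[np.nonzero(m[y])[0].max() for y in list(range(120,180,10))+list(range(400,450,10))]
print("right",xr)
go([.538,-.277,.25],16)
E
```

```text
[0.56209972 0.03836377 0.33117945]
top/bot left [123.66666667 493.        ] right [124.66666667 493.        ] mean [124.33333333 492.95238095]Traceback (most recent call last):
  File "<stdin>", line 8, in <module>
    return umr_maximum(a, axis, None, out, keepdims, initial, where)
ValueError: zero-size array to reduction operation maximum which has no identity
```

Run:
```python
from h import *
cal=get_calibration("wrist");f=grab_frame("wrist")
t=topdown(cal,f,.07,(.5945,.004),15.8)
hsv=cv2.cvtColor(t,cv2.COLOR_RGB2HSV);m=(hsv[...,0]>100)&(hsv[...,0]<130)&(hsv[...,1]>120)
print("right",[np.nonzero(m[y])[0].max() for y in list(range(140,200,10))+list(range(420,480,10))])
ys=np.array([[np.nonzero(m[:,x])[0].min(),np.nonzero(m[:,x])[0].max()] for x in range(180,600,20)]).mean(0)
u=(np.median([np.nonzero(m[y])[0].max() for y in list(range(140,190,10))+list(range(430,480,10))])+.7-248-400)/4000
v=(300-ys.mean())/4000
a=np.radians(15.8);print(u,v,"tub",.5945+u*np.cos(a)-v*np.sin(a),.004+u*np.sin(a)+v*np.cos(a))
go([.538,-.277,.25],16)
```

```text
right [np.int64(643), np.int64(643), np.int64(643), np.int64(643), np.int64(643), np.int64(643), np.int64(642), np.int64(642), np.int64(643), np.int64(643), np.int64(643), np.int64(643)]
-0.0010749999999999887 -0.002154761904761898 tub 0.5940523147606983 0.001633948057898051
tool [0.5619 0.0389 0.3313] tool x dir deg -163.7 shift [ 1.117 -2.965  0.812]
twist deg 0.32 rad 0.006 j6 -1.9187342886974676
```

>>> apply_moves --targets '[{"translation": [0.14, -0.37, 0.1], "twist": 0.06, "hand": 1}, {"translation": [0.14, -0.37, 0.1], "twist": 0, "hand": 1}, {"translation": [0.14, -0.37, 0.1], "twist": 0, "hand": 1}, {"translation": [0.14, -0.37, 0.1], "twist": 0, "hand": 1}, {"translation": [0.14, -0.37, 0.1], "twist": 0, "hand": 1}, {"translation": [0.14, -0.37, 0.1], "twist": 0, "hand": 1}, {"translation": [0.14, -0.37, 0.1], "twist": 0, "hand": 1}, {"translation": [0.14, -0.37, 0.1], "twist": 0, "hand": 1}]'

```text
time: 4.3
tool_pos: [0.5361, -0.277, 0.2515]
tool_rot: [0.0, -0.14, 0.99, -0.0]
contact_force: [0.5, -0.2, 0.4]
gripper_width: 1.002
grasp_force: 0.0
```

>>> apply_moves --targets '[{"translation": [0, 0, 0], "twist": 0, "hand": 1}, {"translation": [0, 0, 0], "twist": 0, "hand": 1}, {"translation": [0, 0, 0], "twist": 0, "hand": 1}, {"translation": [0, 0, 0], "twist": 0, "hand": 1}]'

```text
time: 4.7
tool_pos: [0.5367, -0.2756, 0.2522]
tool_rot: [0.001, -0.14, 0.99, -0.0]
contact_force: [0.0, -0.2, 0.3]
gripper_width: 1.0
grasp_force: 0.0
```

Run:
```python
from h import *
cal=get_calibration("wrist");f=grab_frame("wrist")
t=topdown(cal,f,.028,(.538,-.277),16)
hsv=cv2.cvtColor(t,cv2.COLOR_RGB2HSV);m=((hsv[...,0]>100)&(hsv[...,0]<130)&(hsv[...,1]>120)).astype(np.uint8)
c=max(cv2.findContours(m,cv2.RETR_EXTERNAL,cv2.CHAIN_APPROX_NONE)[0],key=cv2.contourArea)
print(cv2.minAreaRect(c),cv2.boundingRect(c))
cv2.imwrite("pics/t2.png",np.hstack([t[::2,::2],cv2.resize(f,(400,300))])[...,::-1])
s=state();print(s["time"]);go([.538,-.277,.039],16)
```

```text
((404.0904235839844, 296.96441650390625), (410.9052734375, 538.1253051757812), 89.66493225097656) (135, 91, 540, 413)
4.75
tool [ 0.5366 -0.2757  0.2521] tool x dir deg -163.9 shift [-0.008 -0.015  2.131]
twist deg 0.06 rad 0.001 j6 -2.449157152884018
```

View pics/t2.png

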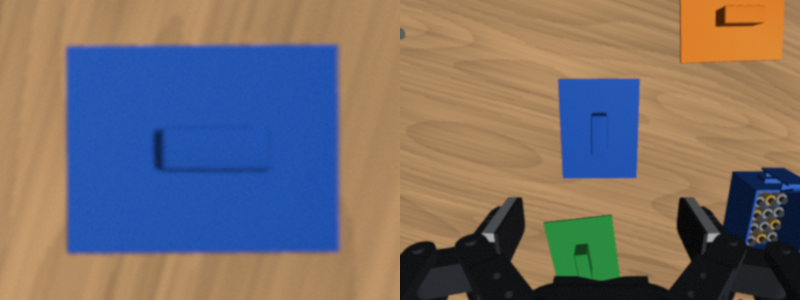

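The lid's centre is (0.5388,-0.276) with yaw 16.3°, and the bar is aligned. I descend with the tips just above the plate.

>>> apply_moves --targets '[{"translation": [-0.02, -0.01, 0.36], "twist": 0, "hand": 1}, {"translation": [0, 0, 0.36], "twist": 0, "hand": 1}, {"translation": [0, 0, 0.36], "twist": 0, "hand": 1}, {"translation": [0, 0, 0.36], "twist": 0, "hand": 1}, {"translation": [0, 0, 0.32], "twist": 0, "hand": 1}, {"translation": [0, 0, 0.14], "twist": 0, "hand": 1}, {"translation": [0, 0, 0.08], "twist": 0, "hand": 1}, {"translation": [0, 0, 0], "twist": 0, "hand": 1}]'

```text
time: 5.55
tool_pos: [0.5385, -0.2772, 0.0534]
tool_rot: [-0.0, -0.139, 0.99, 0.0]
contact_force: [-0.4, -0.5, 0.5]
gripper_width: 0.997
grasp_force: 0.0
```

>>> apply_moves --targets '[{"translation": [0, 0, 0], "twist": 0, "hand": 1}, {"translation": [0, 0, 0], "twist": 0, "hand": 0}, {"translation": [0, 0, 0], "twist": 0, "hand": 0}, {"translation": [0, 0, 0], "twist": 0, "hand": 0}, {"translation": [0, 0, 0], "twist": 0, "hand": 0}, {"translation": [0, 0, 0], "twist": 0, "hand": 0}, {"translation": [0, 0, 0], "twist": 0, "hand": 0}, {"translation": [0, 0, 0], "twist": 0, "hand": 0}]'

```text
time: 6.35
tool_pos: [0.5385, -0.2777, 0.0538]
tool_rot: [0.0, -0.139, 0.99, -0.0]
contact_force: [0.6, -0.4, 2.9]
gripper_width: 0.225
grasp_force: 60.6
```

>>> apply_moves --targets '[{"translation": [0, 0, -0.2], "twist": 0, "hand": 0}, {"translation": [0, 0, -0.4], "twist": 0, "hand": 0}, {"translation": [0, 0, -0.4], "twist": 0, "hand": 0}, {"translation": [0, 0, -0.4], "twist": 0, "hand": 0}, {"translation": [-0.06, 0.13, 0], "twist": 0, "hand": 0}, {"translation": [-0.14, 0.28, 0], "twist": 0, "hand": 0}, {"translation": [-0.16, 0.3, 0], "twist": 0, "hand": 0}, {"translation": [-0.16, 0.3, 0], "twist": 0, "hand": 0}]'

```text
time: 7.15
tool_pos: [0.5597, -0.1645, 0.1916]
tool_rot: [-0.001, -0.138, 0.99, 0.001]
contact_force: [-0.4, 1.3, -1.5]
gripper_width: 0.221
grasp_force: 60.1
```

>>> apply_moves --targets '[{"translation": [-0.16, 0.3, 0], "twist": 0, "hand": 0}, {"translation": [-0.16, 0.3, 0], "twist": 0, "hand": 0}, {"translation": [-0.16, 0.3, 0], "twist": 0, "hand": 0}, {"translation": [-0.16, 0.3, 0], "twist": 0, "hand": 0}, {"translation": [-0.14, 0.24, 0], "twist": 0, "hand": 0}, {"translation": [0, 0.08, 0], "twist": 0, "hand": 0}, {"translation": [0, 0, 0], "twist": 0, "hand": 0}, {"translation": [0, 0, 0], "twist": 0, "hand": 0}]'

```text
time: 7.95
tool_pos: [0.5932, 0.001, 0.1924]
tool_rot: [-0.001, -0.139, 0.99, -0.0]
contact_force: [-0.3, -0.3, -1.1]
gripper_width: 0.222
grasp_force: 60.1
```

Run:
```python
from h import *
f=[cv2.resize(grab_frame(c),(400,300)) for c in("wrist","side")]
cv2.imwrite("pics/w3.png",np.hstack(f)[...,::-1])
s=state();print(s["time"],s["contact_force"],s["gripper_width"]);go([.5933,.0014,.13],15.8)
```

```text
8.05 [-0.21527641  0.69092521 -1.53708959] 0.2182446900612591
tool [5.935e-01 4.000e-04 1.929e-01] tool x dir deg -164.1 shift [-0.001  0.01   0.629]
twist deg 0.06 rad 0.001 j6 -1.9720440399347783
```

View pics/w3.png

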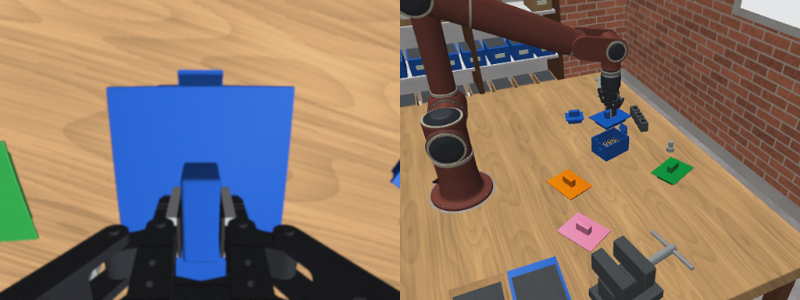

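The lid is held level and centred on the clip (wrist picture, clip at x≈200, plate 107–294). I lower it to just above the clips.

>>> apply_moves --targets '[{"translation": [0, 0.01, 0.2], "twist": 0, "hand": 0}, {"translation": [0, 0, 0.25], "twist": 0, "hand": 0}, {"translation": [0, 0, 0.15], "twist": 0, "hand": 0}, {"translation": [0, 0, 0.08], "twist": 0, "hand": 0}, {"translation": [0, 0, 0.04], "twist": 0, "hand": 0}, {"translation": [0, 0, 0], "twist": 0, "hand": 0}, {"translation": [0, 0, 0], "twist": 0, "hand": 0}]'

```text
time: 8.75
tool_pos: [0.5942, 0.0023, 0.1224]
tool_rot: [0.001, -0.139, 0.99, -0.0]
contact_force: [0.3, -0.3, -0.7]
gripper_width: 0.224
grasp_force: 60.1
```

>>> apply_moves --targets '[{"translation": [0, 0, 0.04], "twist": 0, "hand": 0}, {"translation": [0, 0, 0.03], "twist": 0, "hand": 0}, {"translation": [0, 0, 0.02], "twist": 0, "hand": 0}, {"translation": [0, 0, 0], "twist": 0, "hand": 0}]'

```text
time: 9.15
tool_pos: [0.5938, 0.0024, 0.1127]
tool_rot: [0.0, -0.139, 0.99, -0.0]
contact_force: [-0.6, -0.5, 2.0]
gripper_width: 0.217
grasp_force: 60.4
```

>>> apply_moves --targets '[{"translation": [0, 0, 0.03], "twist": 0, "hand": 0}, {"translation": [0, 0, 0.02], "twist": 0, "hand": 0}, {"translation": [0, 0, 0.02], "twist": 0, "hand": 0}, {"translation": [0, 0, 0], "twist": 0, "hand": 0}]'

```text
time: 9.55
tool_pos: [0.5931, 0.0024, 0.1047]
tool_rot: [-0.0, -0.139, 0.99, -0.0]
contact_force: [0.6, -0.1, 0.2]
gripper_width: 0.221
grasp_force: 60.2
```

>>> apply_moves --targets '[{"translation": [0, 0, 0.02], "twist": 0, "hand": 0}, {"translation": [0, 0, 0.02], "twist": 0, "hand": 0}, {"translation": [0, 0, 0.02], "twist": 0, "hand": 0}, {"translation": [0, 0, 0], "twist": 0, "hand": 0}]'

```text
time: 9.95
tool_pos: [0.5929, 0.0026, 0.0997]
tool_rot: [-0.001, -0.139, 0.99, 0.0]
contact_force: [-5.3, 0.6, 5.1]
gripper_width: 0.222
grasp_force: 61.1
```

>>> apply_moves --targets '[{"translation": [0, 0, 0.02], "twist": 0, "hand": 0}, {"translation": [0, 0, 0], "twist": 0, "hand": 0}, {"translation": [0, 0, 0], "twist": 0, "hand": 0}]'

```text
time: 10.25
tool_pos: [0.5929, 0.0026, 0.0997]
tool_rot: [-0.001, -0.139, 0.99, 0.0]
contact_force: [-10.0, 0.6, 15.0]
gripper_width: 0.218
grasp_force: 62.4
```

Run:
```python
from h import *
s=state();print(s["time"],s["tool_pos"],s["contact_force"],s["ft_torque"],s["tool_rot"])
a=grab_frame("scene")[165:235,230:325];b=grab_frame("side")[150:210,230:310];w=grab_frame("wrist")[50:384,60:452]
z=lambda i:cv2.resize(i,(400,300),interpolation=cv2.INTER_CUBIC)
cv2.imwrite("pics/p1.png",np.vstack([np.hstack([z(a),z(b)]),np.hstack([z(w),z(w)*0])])[...,::-1])
```

```text
10.25 [0.59290283 0.00257952 0.09969281] [-10.02323495   0.56479656  14.98600446] [ 0.06068021  1.51466071 -0.05789533] [-1.42381255e-03 -1.38835597e-01  9.90314397e-01  2.14008342e-04]
```

View pics/p1.png

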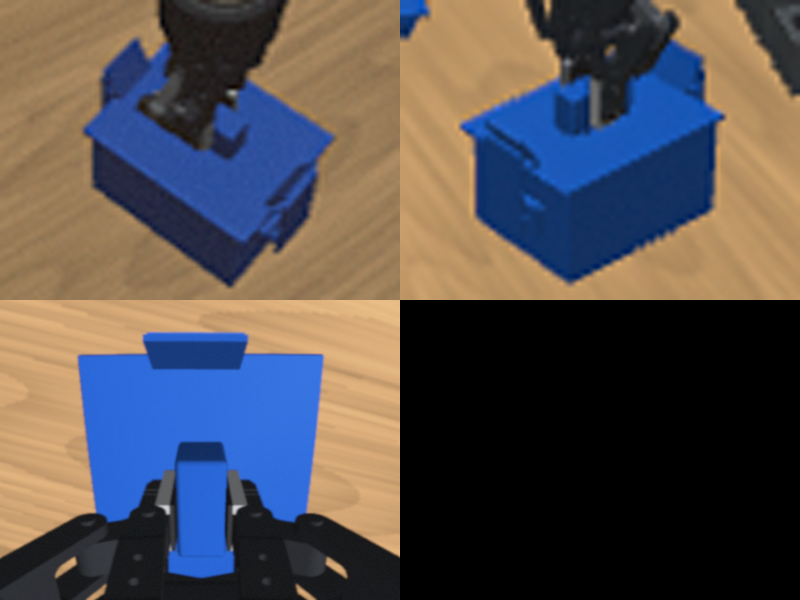

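The plate sits on the rim: z has stopped at 0.0997 (expected 0.0998) with 15 N, and the clip hooks show over both edges. One brief extra press, then I ease off and release.

>>> apply_moves --targets '[{"translation": [0, 0, 0.02], "twist": 0, "hand": 0}, {"translation": [0, 0, 0], "twist": 0, "hand": 0}]'

```text
time: 10.6
tool_pos: [0.5929, 0.0026, 0.0997]
tool_rot: [-0.002, -0.139, 0.99, 0.0]
contact_force: [-17.1, 1.1, 25.8]
gripper_width: 0.221
grasp_force: 63.8
```

>>> apply_moves --targets '[{"translation": [0, 0, -0.03], "twist": 0, "hand": 0}, {"translation": [0, 0, 0], "twist": 0, "hand": 0}, {"translation": [0, 0, 0], "twist": 0, "hand": 0.5}, {"translation": [0, 0, 0], "twist": 0, "hand": 0.6}, {"translation": [0, 0, 0], "twist": 0, "hand": 0.8}, {"translation": [0, 0, 0], "twist": 0, "hand": 0.8}]'

```text
time: 11.2
tool_pos: [0.5931, 0.0025, 0.0976]
tool_rot: [-0.001, -0.139, 0.99, 0.0]
contact_force: [0.8, -0.1, 0.7]
gripper_width: 0.798
grasp_force: 0.0
```

>>> apply_moves --targets '[{"translation": [0, 0, -0.1], "twist": 0, "hand": 0.8}, {"translation": [0, 0, -0.3], "twist": 0, "hand": 0.8}, {"translation": [0, 0, -0.4], "twist": 0, "hand": 1}, {"translation": [0, 0, -0.4], "twist": 0, "hand": 1}, {"translation": [0, 0, -0.4], "twist": 0, "hand": 1}, {"translation": [0, 0, -0.2], "twist": 0, "hand": 1}, {"translation": [0, 0, 0], "twist": 0, "hand": 1}, {"translation": [0, 0, 0], "twist": 0, "hand": 1}]'

```text
time: 12.0
tool_pos: [0.5935, 0.0025, 0.2786]
tool_rot: [0.0, -0.139, 0.99, -0.0]
contact_force: [0.2, 0.1, -0.7]
gripper_width: 1.001
grasp_force: 0.0
```

Run:
```python
from h import *
cal=get_calibration("wrist");w=grab_frame("wrist")
t=topdown(cal,w,.074,(.594,.002),15.9)
a=grab_frame("scene")[165:235,230:325];b=grab_frame("side")[150:210,230:310]
z=lambda i:cv2.resize(i,(400,300),interpolation=cv2.INTER_CUBIC)
cv2.imwrite("pics/p2.png",np.vstack([np.hstack([z(a),z(b)]),np.hstack([z(t),z(w)])])[...,::-1])
print(state()["time"],state()["contact_force"])
```

```text
12.15 [-0.26786402 -0.49175529  0.14335754]
```

View pics/p2.png

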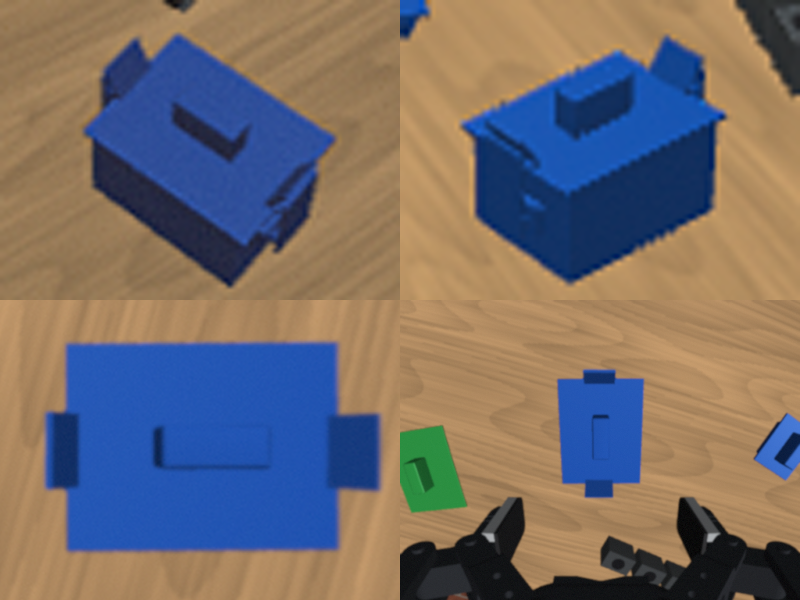

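Rectified at z=0.074, the plate shows its true 136x104 size. It is square, level and home, with both clips over its edges and the arm clear.

```bash
python3 -c "
from plant import *
print(job_done())"
```

```text
the job is handed in; nothing more can be done
None
```

The large blue lid is pressed fully home and level on the tub, with both clips over its edges in the pictures, then released. I handed the job in at about 12 s; the smaller lid was not touched.

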